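# Hold a heat sink against the sprung stop for screwing

### The job

One of the two spring-stop fixtures on the repair mat already has its heat sink; take the loose finned heat sink with the slotted foot, set it flat on the plate of the empty fixture with its plain end towards the sprung stop bar, square to the bar and centred on it, and press it gently against the bar as a third hand for the colleague who will screw it down. Push with a steady 8 N or so, which moves the bar in by half of its 16 mm travel (never to its hard end); keep this up for two seconds and finish the program while still holding it pressed. Leave the other things on the bench where they are.

Things in the scene. Friction and masses are not known exactly. Their poses are not given: they have to be found in the camera images.
- sink_loose: loose aluminium heat sink to be held (all sizes in mm), 0.1 to 0.2 kg, upright on the mat on the robot's side of the fixtures, +x roughly away from the robot (within 30 deg). Body 60 (x) x 40 (y) x 30 high, fins along x, gripped across y. Slotted foot 19 long, 24 wide, 4 thick at the bottom of the -x end (to x=-49); +x end plain and flat (x=30). Origin: centre of the body's underside
- sink_foot (a point): middle of the slot in the loose heat sink's foot: x=-39, z=4 mm from its origin
- sink_fitted: heat sink of the same shape, screwed down immovably in one fixture (mm; dark screw head on its foot), origin 8 ahead (+x) of that fixture's origin. Body 60 (x) x 40 (y) x 30 high, fins along x, gripped across y. Slotted foot 19 long, 24 wide, 4 thick at the bottom of the -x end (to x=-49); +x end plain and flat (x=30). Origin: centre of the body's underside
- fixture_a: one of two alike grey fixtures fixed on the mat (mm; mat top z=3), left or right; the one without a heat sink on it is empty. Plate x=-55..75, y=-55..55, 8 thick; origin on its underside. +x (away from the robot, turned up to 20 deg) is the pressing direction: across it the sprung stop bar, behind that a fixed block x=62..75, y=-35..35, top z=38. No side walls
- fixture_b: one of two alike grey fixtures fixed on the mat (mm; mat top z=3), left or right; the one without a heat sink on it is empty. Plate x=-55..75, y=-55..55, 8 thick; origin on its underside. +x (away from the robot, turned up to 20 deg) is the pressing direction: across it the sprung stop bar, behind that a fixed block x=62..75, y=-35..35, top z=38. No side walls
- stop_a: sprung steel stop bar of fixture_a, 12 (x) x 46 (y) x 25 mm high, at z=9..34 of the fixture, centred. Origin: middle of its front face's lower edge; axes as the fixture's. Relaxed at x=30 of the fixture; slides along +x by at most 16 to a hard end, springs 1.0 N per mm, no preload (8 mm: 8 N). At a fitted heat sink it rests 8 in
- stop_b: sprung steel stop bar of fixture_b, 12 (x) x 46 (y) x 25 mm high, at z=9..34 of the fixture, centred. Origin: middle of its front face's lower edge; axes as the fixture's. Relaxed at x=30 of the fixture; slides along +x by at most 16 to a hard end, springs 1.0 N per mm, no preload (8 mm: 8 N). At a fitted heat sink it rests 8 in
- small_sink: a bystander (mm): small square finned heat sink without a foot, 40 x 40 x 18, loose; origin centre of underside
- screw_dish: a bystander (mm): small round steel screw dish, diameter 48, height 16, between the two fixtures; origin centre of underside
- screwdriver: a bystander (mm): screwdriver with a blue handle, 170 long, lying along its x; origin at its middle, underside
- flux_jar: a bystander (mm): squat pale blue jar with a steel cap, diameter 52, height 75; origin centre of underside
- alcohol: a bystander (mm): white plastic bottle with a red cap, diameter 64, height 170; origin centre of underside
- tape_roll: a bystander (mm): amber tape roll lying flat, outer diameter 76, height 18; origin centre of underside
- tablet_shell: a bystander (mm): opened black tablet shell, 240 x 170 x 6, lying flat; origin centre of underside
Not all that is in view belongs to the job. What is shaped like the sink_loose but brown or red is not meant.

How it is judged:
By the outcome, as a careful person would: the job done as asked, in the order asked, and still so for the second after the job is handed in, while the arm keeps its last pose, push and grip.
It also fails if it takes over 50 s, if anything falls off the work surface, if the arm or the gripper's body presses on something with over 40 N, if the wrist force passes 120 N, or if a joint passes its speed limit or range.

### The arm

A 6-joint arm with a two-finger parallel gripper is mounted at the origin on the work surface. World frame = base frame: x ahead of the robot, y to its left, z up, the work surface at z = 0. Lengths are in m, angles in rad, forces in N, time in s.
With the tool pointing down it reaches from about 0.35 to 0.8 m from the base axis. Payload 7.3 kg.
Tool frame: the origin (TCP) lies at the very end of the fingers, on their centre line; the grasp point (between the pads) lies r.hold_point_z behind it (r.hold_point_z is the distance from the TCP to the grasp point, in m); z points along the fingers, x is the direction in which the jaws open and shut, and the axes are right-handed (so a half turn about z gives the same grasp; the last joint's range is limited). The gripper opens to 85 mm and grips with 20 to 120 N. Pads are 22 mm wide; open, the fingers measure 114 mm over their backs; the gripper's body (76 mm by 85 mm) begins 54 mm behind the grasp point. The pads swing forward as they close: fully open they stand 13 mm farther back than shut.
Start: joints at [1.157, 0.342, 1.524, -0, 1.275, -0.146], TCP at [0.139, 0.506, 0.231] pointing down, gripper open.
Joint ranges: [-2.53, 2.53], [-0.77, 2.02], [0.04, 2.7], [-1, 4.14], [0.28, 2.66], [-3.11, 3.11]. Speed limits (rad/s): [2.57, 2.57, 3.14, 3.14, 3.14, 3.14].

### API

Orientations are given as a unit quaternion [w, x, y, z].
In Python, from rig import r gives the robot as it stands.
- The arm moves only by the tool apply_moves, never from a script. Its arguments are lists of equal length, an entry for each row: "travel": the shift along the tool's x, y, z in m, a list of three; "rot": the turn, a rotation vector about the tool's x, y, z in rad, a list of three; "claw": the opening, from 0 (shut) to 1 (fully open). A call has exactly 8 rows; each row is the pose to reach, as a shift and turn from the pose commanded when the call began, along the tool's axes at that moment; what a row does not reach only later rows make up. A row lasts 1/10 s, in which the tool goes at most 50 mm and 8.59 degrees, less where a joint would pass 70% of its speed; a pose out of reach is approached as far as the arm can. A call with a gripper value outside its range is refused whole. The fingers move at their own pace and stop on an object; "squeeze" is the grip in N (left out, the last holds). Time passes only in rows, so rows that repeat a pose let the fingers close, or fill a call up. It gives the time, the measured TCP pose, the force and the opening at its end, in the units of the state.
- r.get_state(): the state, without advancing time (a new reading comes with each control period).
- r.snapshot(name): name is "scene" or "top" or "wrist"; returns the picture (420x560x3 uint8, blue, green, red); there is no depth.
- r.camera_info(name): a dict with "fx", "fy", "cx", "cy" (pixels), "extrinsics" (4x4, takes a point from camera to world coordinates). Camera axes: x right, y up, looking along -z (the intrinsics and any distortion apply to the point x, -y, -z); pixel columns grow to the right and rows downward; lengths in m; the calibration is good to about 2 mm. A picture is of the moment at which its call begins: read the wrist's pose just before it. camera_info takes no time and is no camera call; for the wrist camera it gives the pose at the moment of the call.
- r.job_done(): hands the job in, once; it reports no verdict.
The state is a dict: "t": time; "joint_pos": joint angles; "joint_vel": joint speeds; "effort": joint torques, N m; "eef_pos": TCP position; "tool_rot": TCP orientation; "wrist_force": force on the tool from outside, world axes, zero at the start; "moment": the same for the moment, N m; "finger_gap": finger opening in m.
Only numpy, scipy, OpenCV 4.12 (cv2) and the standard library are available. Lean on these libraries where they do the work, as an engineer would, in place of code of your own. Each camera call takes 0.05 s, during which the arm holds its last target.

## Working session

There is one attempt and no reset: what is moved stays moved. The work goes in short steps, Python scripts to look and compute and a tool call to move; the robot and the scene stay as the last step left them, time stands still between calls to the robot, and variables do not carry over. Pictures are saved under pics/ and viewed, and the job is handed in when it is done.

Besides the shell and the picture viewer there is one more tool, called after ">>>" by a JSON object that holds its "op" and its "data". apply_moves: Moves the arm, as the interface text tells. Its arguments: {"type":"object","properties":{"travel":{"type":"array"},"rot":{"type":"array"},"claw":{"type":"array"},"squeeze":{"type":"number"}},"required":["travel","rot","claw"]}

```bash
ls; mkdir -p pics
python3 - <<'E'
from rig import r
import cv2
s=r.get_state()
for k,v in s.items(): print(k,v)
print(r.hold_point_z)
for n in ["scene","top","wrist"]:
    c=r.camera_info(n); print(n,c)
    cv2.imwrite(f"pics/{n}0.png",r.snapshot(n))
E
```

```text
pics
t 0.0
joint_pos [ 1.15699102e+00  3.42734193e-01  1.52503898e+00 -2.52726644e-05
  1.27540808e+00 -1.45976618e-01]
joint_vel [-6.55012309e-04 -6.32407454e-05 -7.28151758e-05  3.56713091e-04
 -9.23788129e-04  8.60424453e-04]
effort [ 8.87500028e-05 -4.33702505e+01 -2.45998281e+01 -1.87745791e-04
  8.23787152e-03  1.13512741e-06]
eef_pos [0.13874058 0.50590592 0.23061235]
tool_rot [ 3.95214056e-04  7.95182449e-01  6.06369723e-01 -6.89101167e-04]
wrist_force [ 0.28926525 -0.71466281 -0.07050633]
moment [-0.03277234 -0.01907467 -0.05289451]
finger_gap 0.08549087518083608
0.0187
scene {'fx': 436.96647032216504, 'fy': 436.96647032216504, 'cx': 284.72945986218235, 'cy': 216.9171673027351, 'extrinsics': array([[ 0.09522016, -0.81031915,  0.57820065,  1.17025836],
       [ 0.99534628,  0.0688693 , -0.06740034,  0.03226994],
       [ 0.01479551,  0.58192774,  0.8131059 ,  1.07004198],
       [ 0.        ,  0.        ,  0.        ,  1.        ]])}
top {'fx': 416.5611661141331, 'fy': 416.5611661141331, 'cx': 279.12290780394284, 'cy': 213.8369470689158, 'extrinsics': array([[ 0.01626574,  0.99499156, -0.09862671,  0.290853  ],
       [-0.999698  ,  0.0143664 , -0.0199376 ,  0.08044127],
       [-0.01842084,  0.09892123,  0.99492475,  1.33001417],
       [ 0.        ,  0.        ,  0.        ,  1.        ]])}
wrist {'fx': 295.8151983017043, 'fy': 295.8151983017043, 'cx': 277.6573801448235, 'cy': 211.04799551026284, 'extrinsics': array([[ 2.64051721e-01, -9.16248668e-01, -3.01272414e-01,
         6.23042859e-02],
       [ 9.64508406e-01,  2.50686949e-01,  8.29432790e-02,
         5.26435910e-01],
       [-4.71606530e-04, -3.12481092e-01,  9.49923863e-01,
         3.73557243e-01],
       [ 0.00000000e+00,  0.00000000e+00,  0.00000000e+00,
         1.00000000e+00]])}
```

View pics/scene0.png

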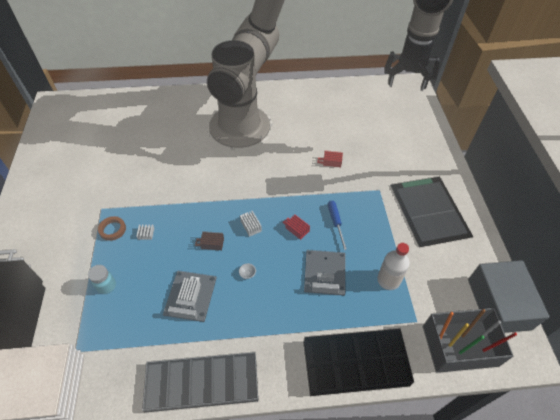

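View pics/top0.png

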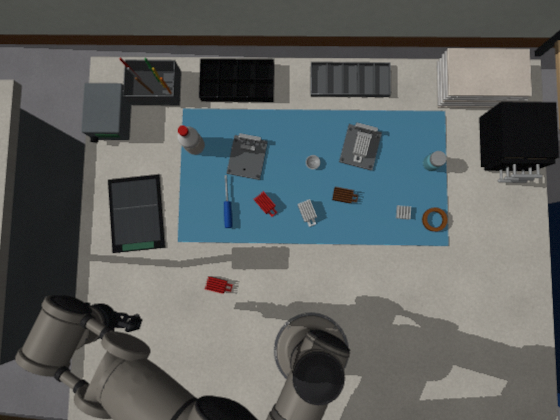

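View pics/wrist0.png

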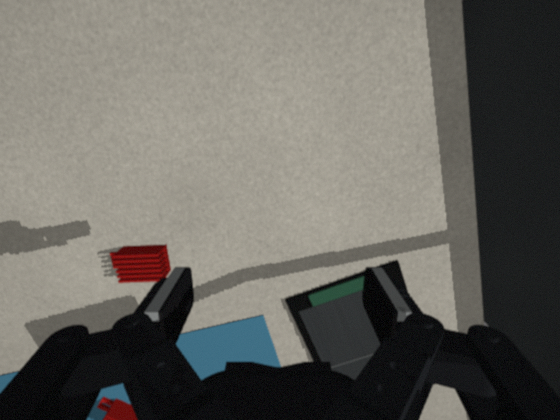

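Candidates in the top view: silver finned (308,212), silver small square (404,212), red (265,204), red (219,285), brown (347,195), and the fitted sink on the right fixture (361,145). By its description the loose sink is the silver one at (308,212). The empty fixture is at (247,157). I'll check with close crops.

```bash
cat > h.py <<'E'
import numpy as np,cv2
from rig import r
def ray(n,u,v,ci=None):
    c=ci or r.camera_info(n); E=c["extrinsics"]
    d=np.array([(u-c["cx"])/c["fx"],-(v-c["cy"])/c["fy"],-1.0])
    return E[:3,3],E[:3,:3]@d
def onz(n,u,v,z,ci=None):
    o,d=ray(n,u,v,ci); return o+d*(z-o[2])/d[2]
def proj(n,p,ci=None):
    c=ci or r.camera_info(n);E=c["extrinsics"]; q=E[:3,:3].T@(np.asarray(p)-E[:3,3])
    return np.array([c["cx"]+c["fx"]*q[0]/-q[2], c["cy"]-c["fy"]*q[1]/-q[2]])
E
python3 - <<'E'
from h import *
a=cv2.imread("pics/top0.png"); b=cv2.imread("pics/scene0.png")
print(r.get_state()['t'])
A=cv2.resize(a[120:240,200:340],None,fx=5.6,fy=4.9,interpolation=cv2.INTER_CUBIC)
A=cv2.resize(a[120:240,200:340],None,fx=5,fy=5,interpolation=cv2.INTER_CUBIC)
cv2.imwrite("pics/topc.png",A)
cv2.imwrite("pics/scc.png",cv2.resize(b[200:310,220:360],None,fx=5,fy=5,interpolation=cv2.INTER_CUBIC))
for n,u,v,z in [("top",308,212,.018),("top",247,157,.011),("scene",250,222,.018),("scene",325,272,.011)]: print(n,onz(n,u,v,z))
E
```

```text
0.15
top [0.42806982 0.01548301 0.018     ]
top [0.60463106 0.21367287 0.011     ]
scene [0.43176948 0.01624116 0.018     ]
scene [0.61114824 0.21228619 0.011     ]
```

View pics/topc.png

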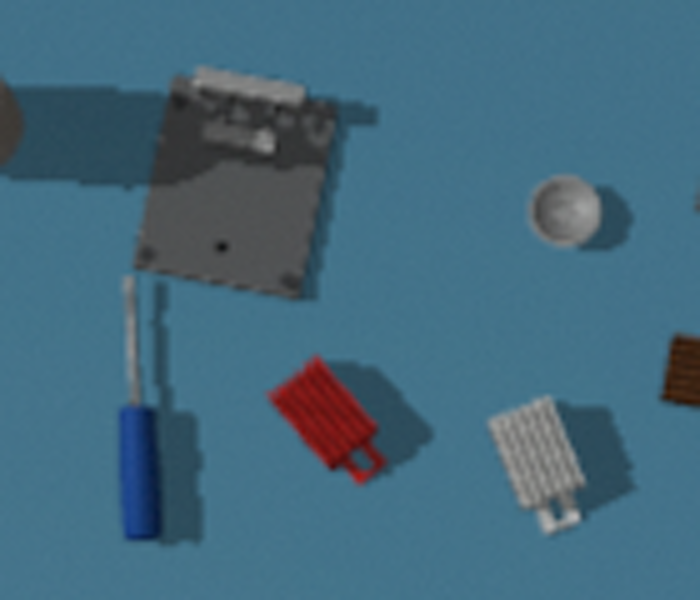

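View pics/scc.png

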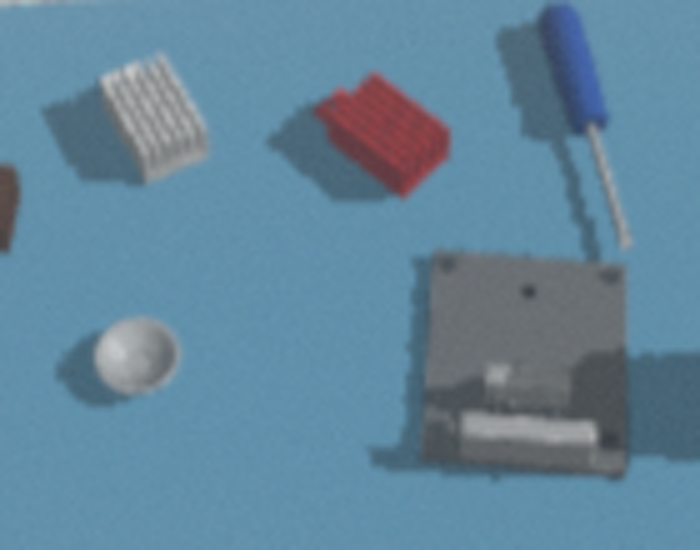

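The crops confirm the choice. The silver sink with the slotted foot, at top px (308,212), has its foot towards the robot. The left fixture at (247,157) is empty. I'll measure both roughly in the top view, then move for a close wrist look.

```bash
cat >> h.py <<'E'
from scipy.spatial.transform import Rotation as R
def tool():
    s=r.get_state(); q=s["tool_rot"]; return s,R.from_quat([q[1],q[2],q[3],q[0]])
def delta(p,yaw):
    # yaw = world direction of tool y; tool z down
    s,T=tool()
    y=np.array([np.cos(yaw),np.sin(yaw),0]); z=np.array([0,0,-1.]); x=np.cross(y,z)
    G=R.from_matrix(np.c_[x,y,z])
    print("travel",(T.inv().apply(np.asarray(p)-s["eef_pos"])).round(4),"rot",(T.inv()*G).as_rotvec().round(4))
def st():
    s,T=tool(); y=T.as_matrix()[:,1]; z=T.as_matrix()[:,2]
    print("t",round(s["t"],2),"p",np.round(s["eef_pos"],4),"yaw",round(np.arctan2(y[1],y[0]),4),"z",z.round(4),"F",np.round(s["wrist_force"],2),"M",np.round(s["moment"],2),"gap",round(s["finger_gap"],4))
E
python3 - <<'E'
from h import *
a=cv2.imread("pics/top0.png"); hsv=cv2.cvtColor(a,cv2.COLOR_BGR2HSV)
m=((hsv[...,1]<60)&(hsv[...,2]>110)).astype(np.uint8); m2=np.zeros_like(m); m2[192:235,290:325]=m[192:235,290:325]
k,_=cv2.findContours(m2,0,1); c=max(k,key=cv2.contourArea); print("sink",cv2.minAreaRect(c),cv2.contourArea(c))
rc=cv2.minAreaRect(c)
box=cv2.boxPoints(rc); print([onz("top",*b,.02).round(3)[:2] for b in box])
for u,v in [(200+135/5,120+268/5),(200+300/5,120+298/5),(200+172/5,120+75/5),(200+338/5,120+103/5)]: print("plate",onz("top",u,v,.011).round(4))
print("bottle",onz("top",197,148,.03),onz("scene",391,282,0.01))
delta([.415+.0,.010,.23],.35)
E
```

```text
sink ((307.9482421875, 213.12069702148438), (25.81165313720703, 13.55575942993164), 68.19859313964844) 246.0
[array([0.454, 0.051]), array([0.471, 0.011]), array([ 0.395, -0.019]), array([0.378, 0.02 ])]
plate [0.5494 0.2769 0.011 ]
plate [0.5312 0.1701 0.011 ]
plate [0.677  0.2564 0.011 ]
plate [0.6596 0.1481 0.011 ]
bottle [0.627532   0.37263842 0.03      ] [0.65648786 0.38619042 0.01      ]
travel [-0.4052  0.3976  0.0012] rot [-5.000e-04  1.100e-03 -6.178e-01]
```

>>> {"op": "apply_moves", "data": {"travel": [[-0.4, 0.43, 0], [-0.4, 0.43, 0], [-0.4, 0.43, 0], [-0.4, 0.43, 0], [-0.4, 0.43, 0], [-0.4, 0.43, 0], [-0.4, 0.43, 0], [-0.4, 0.43, 0]], "rot": [[0, 0, -0.62], [0, 0, -0.62], [0, 0, -0.62], [0, 0, -0.62], [0, 0, -0.62], [0, 0, -0.62], [0, 0, -0.62], [0, 0, -0.62]], "claw": [1, 1, 1, 1, 1, 1, 1, 1]}}

```text
t: 0.95
eef_pos: [0.3386, 0.1834, 0.2315]
tool_rot: [0.0, 0.572, 0.82, 0.0]
wrist_force: [0.2, 0.6, 0.0]
finger_gap: 0.0856
```

Run:
```python
from h import *
st(); delta([.46,.03,.20],.37)
```

```text
t 0.95 p [0.3386 0.1834 0.2315] yaw 0.3526 z [ 5.e-04  3.e-04 -1.e+00] F [0.23 0.65 0.03] M [ 0.04 -0.05  0.08] gap 0.0856
travel [-0.1859  0.0609  0.0315] rot [ 0.0005 -0.0001 -0.0174]
```

>>> {"op": "apply_moves", "data": {"travel": [[-0.186, 0.061, 0.02], [-0.186, 0.061, 0.02], [-0.186, 0.061, 0.02], [-0.186, 0.061, 0.02], [-0.186, 0.061, 0.02], [-0.186, 0.061, 0.02], [-0.186, 0.061, 0.02], [-0.186, 0.061, 0.02]], "rot": [[0, 0, -0.017], [0, 0, -0.017], [0, 0, -0.017], [0, 0, -0.017], [0, 0, -0.017], [0, 0, -0.017], [0, 0, -0.017], [0, 0, -0.017]], "claw": [1, 1, 1, 1, 1, 1, 1, 1]}}

```text
t: 1.75
eef_pos: [0.4589, 0.0328, 0.2116]
tool_rot: [-0.0, 0.565, 0.825, 0.0]
wrist_force: [0.7, 0.2, 0.0]
finger_gap: 0.085
```

Run:
```python
from h import *
import json
st(); c=r.camera_info("wrist"); im=r.snapshot("wrist"); cv2.imwrite("pics/w1.png",im)
c["extrinsics"]=c["extrinsics"].tolist(); json.dump(c,open("w1.json","w"))
```

```text
t 1.75 p [0.4589 0.0328 0.2116] yaw 0.3709 z [ 1.e-04  2.e-04 -1.e+00] F [0.66 0.25 0.05] M [-0.01  0.04  0.01] gap 0.085
```

View pics/w1.png

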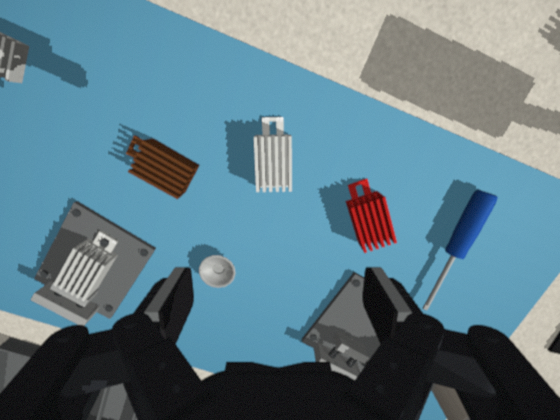

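The wrist view shows the silver sink upright at about (273,160) with its slotted foot at (272,125). The red look-alike is at (371,220), the brown one at (163,165), and the fitted sink with its dark screw at (85,265). Next is a precise measurement.

Run:
```python
from h import *
import json
c=json.load(open("w1.json")); c["extrinsics"]=np.array(c["extrinsics"])
im=cv2.imread("pics/w1.png"); hsv=cv2.cvtColor(im,cv2.COLOR_BGR2HSV)
m=np.zeros(im.shape[:2],np.uint8); m[105:205,240:305]=((hsv[...,1]<75)&(hsv[...,2]>105))[105:205,240:305]*255
f=8
crop=cv2.resize(im[108:200,235:310],None,fx=6,fy=6,interpolation=cv2.INTER_CUBIC)
mc=cv2.resize(m[108:200,235:310],None,fx=6,fy=6,interpolation=cv2.INTER_NEAREST)
cv2.imwrite("pics/w1c.png",np.hstack([crop[:, :390],cv2.cvtColor(mc,8)[:, :390]]))
```

```text
(no output)
```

View pics/w1c.png

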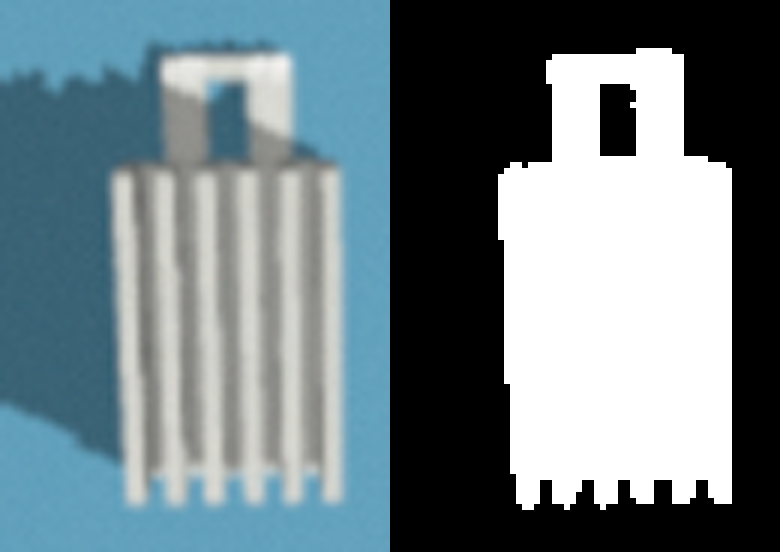

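Run:
```python
from h import *
import json
c=json.load(open("w1.json")); c["extrinsics"]=np.array(c["extrinsics"])
P={}
for k,(x,y),z in [("BL",(112,168),.033),("BR",(341,166),.033),("FL",(127,505),.033),("FR",(342,503),.033),("foot L",(162,56),.007),("foot R",(292,54),.007)]:
    P[k]=onz("wrist",235+(x+.5)/6-.5,108+(y+.5)/6-.5,z,c); print(k,P[k].round(4))
d=lambda a,b: np.linalg.norm(P[a]-P[b])*1e3
print("len",d("BL","FL"),d("BR","FR"),"wid",d("BL","BR"),d("FL","FR"),"foot w",d("foot L","foot R"))
ctr=sum(P[k] for k in ["BL","BR","FL","FR"])/4
v=(P["FL"]+P["FR"]-P["BL"]-P["BR"]); yaw=np.arctan2(v[1],v[0])
w=P["FL"]+P["BL"]-P["FR"]-P["BR"]; print("ctr",ctr,"yaw",yaw,"yaw from width",np.arctan2(-w[0],w[1]), "edges",[np.arctan2(*(P["F"+s]-P["B"+s])[[1,0]]) for s in "LR"])
fe=(P["foot L"]+P["foot R"])/2; q=fe-ctr; print("foot end rel", q[:2]@[np.cos(yaw),np.sin(yaw)], q[:2]@[-np.sin(yaw),np.cos(yaw)], "ctr->foot yaw",np.arctan2(-q[1],-q[0]))
print("top view check of ctr",proj("top",ctr),proj("scene",ctr))
delta([ctr[0],ctr[1],.05],yaw)
```

```text
BL [ 0.4148 -0.013   0.033 ]
BR [0.3999 0.0244 0.033 ]
FL [0.4713 0.0103 0.033 ]
FR [0.4564 0.0476 0.033 ]
foot L [ 0.3948 -0.0124  0.007 ]
foot R [0.3856 0.01   0.007 ]
len 61.11593808222927 61.077608048210074 wid 40.27727957844719 40.13402527761458 foot w 24.2512123752667
ctr [0.43562311 0.01734221 0.033     ] yaw 0.3902996924703689 yaw from width -2.7612213583987457 edges [np.float64(0.39146862520031506), np.float64(0.38913002616140474)]
foot end rel -0.04905404605765935 0.00012746380779372018 ctr->foot yaw 0.38770126214370393
top view check of ctr [307.6702719 209.0955167] [250.18770205 220.09789981]
travel [-0.0059 -0.0274  0.1617] rot [ 0.0004 -0.     -0.0192]
```

>>> {"op": "apply_moves", "data": {"travel": [[-0.006, -0.027, 0.03], [-0.006, -0.027, 0.07], [-0.006, -0.027, 0.11], [-0.006, -0.027, 0.15], [-0.006, -0.027, 0.18], [-0.006, -0.027, 0.195], [-0.006, -0.027, 0.205], [-0.006, -0.027, 0.205]], "rot": [[0, 0, -0.016], [0, 0, -0.016], [0, 0, -0.016], [0, 0, -0.016], [0, 0, -0.016], [0, 0, -0.016], [0, 0, -0.016], [0, 0, -0.016]], "claw": [1, 1, 1, 1, 1, 1, 1, 1]}}

```text
t: 2.6
eef_pos: [0.436, 0.017, 0.0058]
tool_rot: [-0.001, 0.558, 0.83, -0.0]
wrist_force: [0.8, -0.1, -0.0]
finger_gap: 0.0858
```

Run:
```python
from h import *
st(); delta([.4356,.0173,.0065],.386)
cv2.imwrite("pics/w2.png",r.snapshot("wrist"))
```

```text
t 2.6 p [0.436  0.017  0.0058] yaw 0.3863 z [-1.4e-03  3.0e-04 -1.0e+00] F [ 0.77 -0.05 -0.02] M [-0.04 -0.04  0.01] gap 0.0858
travel [ 0.0005 -0.0002 -0.0007] rot [-0.0012 -0.0008  0.0003]
```

View pics/w2.png

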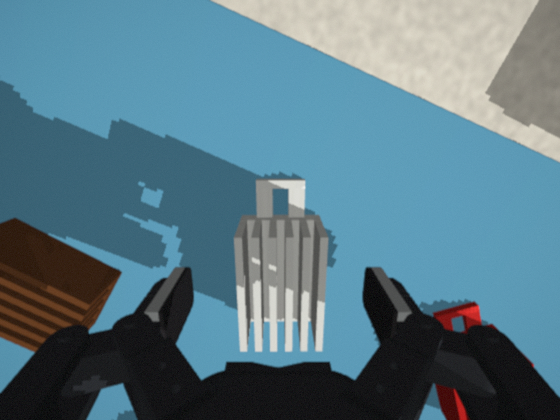

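The sink, at (282,290), is centred between the pads, so I'll close.

>>> {"op": "apply_moves", "data": {"travel": [[0, 0, 0], [0, 0, 0], [0, 0, 0], [0, 0, 0], [0, 0, 0], [0, 0, 0], [0, 0, 0], [0, 0, 0]], "rot": [[0, 0, 0], [0, 0, 0], [0, 0, 0], [0, 0, 0], [0, 0, 0], [0, 0, 0], [0, 0, 0], [0, 0, 0]], "claw": [0.6, 0.45, 0.3, 0.3, 0.3, 0.3, 0.3, 0.3], "squeeze": 50}}

```text
t: 3.45
eef_pos: [0.437, 0.0163, 0.0072]
tool_rot: [0.001, 0.559, 0.829, 0.0]
wrist_force: [-1.8, 0.9, 6.0]
finger_gap: 0.0392
```

Run:
```python
from h import *
st()
cv2.imwrite("pics/w3.png",r.snapshot("wrist"))
```

```text
t 3.45 p [0.437  0.0163 0.0072] yaw 0.3851 z [ 1.5e-03 -1.0e-04 -1.0e+00] F [-1.79  0.94  5.96] M [ 0.15  0.18 -0.  ] gap 0.0392
```

View pics/w3.png

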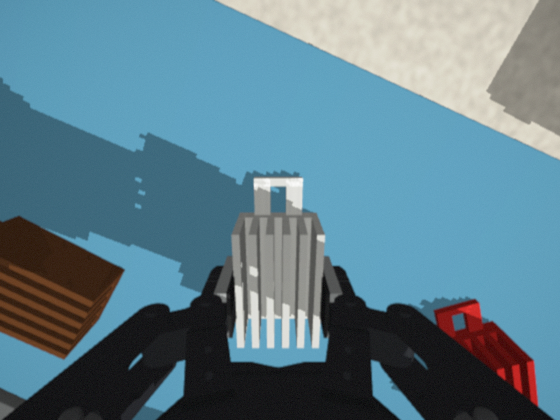

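Gripped with a gap of 39 mm, square between the pads. I'll lift.

>>> {"op": "apply_moves", "data": {"travel": [[0, 0, -0.02], [0, 0, -0.05], [0, 0, -0.09], [0, 0, -0.13], [0, 0, -0.17], [0, 0, -0.19], [0, 0, -0.19], [0, 0, -0.19]], "rot": [[0, 0, 0], [0, 0, 0], [0, 0, 0], [0, 0, 0], [0, 0, 0], [0, 0, 0], [0, 0, 0], [0, 0, 0]], "claw": [0.3, 0.3, 0.3, 0.3, 0.3, 0.3, 0.3, 0.3]}}

```text
t: 4.3
eef_pos: [0.436, 0.0164, 0.1959]
tool_rot: [-0.0, 0.559, 0.829, -0.0]
wrist_force: [0.5, 0.2, -1.3]
finger_gap: 0.0393
```

Run:
```python
from h import *
st()
# hover so that fixture stop region is visible: fixture origin ~ (.594,.2145), yaw -.165
o=np.array([.594,.2145]); y=-.165
d=np.array([np.cos(y),np.sin(y)])
p=o-d*.06
delta([p[0],p[1],.195],y)
```

```text
t 4.3 p [0.436  0.0164 0.1959] yaw 0.3851 z [-2.e-04  1.e-04 -1.e+00] F [ 0.48  0.2  -1.34] M [-0.01  0.02 -0.01] gap 0.0393
travel [0.1556 0.1697 0.0009] rot [-2.000e-04 -1.000e-04  5.501e-01]
```

Run:
```python
from h import *
o=np.array([.594,.2145]); y=-.165
d=np.array([np.cos(y),np.sin(y)]); n=np.array([-d[1],d[0]])
p=o+d*.045-n*.09; print(p)
delta([p[0],p[1],.196],y)
```

```text
[0.62360612 0.11833099]
travel [ 2.400e-02  2.121e-01 -1.000e-04] rot [-2.000e-04 -1.000e-04  5.501e-01]
```

>>> {"op": "apply_moves", "data": {"travel": [[0.003, 0.03, 0], [0.024, 0.212, 0], [0.024, 0.212, 0], [0.024, 0.212, 0], [0.024, 0.212, 0], [0.024, 0.212, 0], [0.024, 0.212, 0], [0.024, 0.212, 0]], "rot": [[0, 0, 0.08], [0, 0, 0.55], [0, 0, 0.55], [0, 0, 0.55], [0, 0, 0.55], [0, 0, 0.55], [0, 0, 0.55], [0, 0, 0.55]], "claw": [0.3, 0.3, 0.3, 0.3, 0.3, 0.3, 0.3, 0.3]}}

```text
t: 5.1
eef_pos: [0.6226, 0.1177, 0.195]
tool_rot: [-0.001, 0.763, 0.646, -0.001]
wrist_force: [-0.4, 0.4, 0.1]
finger_gap: 0.0389
```

Run:
```python
from h import *
import json
st(); c=r.camera_info("wrist"); im=r.snapshot("wrist"); cv2.imwrite("pics/w4.png",im); st()
c["extrinsics"]=c["extrinsics"].tolist(); json.dump(c,open("w4.json","w"))
```

```text
t 5.1 p [0.6226 0.1177 0.195 ] yaw -0.1649 z [-3.3e-03 -4.0e-04 -1.0e+00] F [-0.45  0.42  0.08] M [-0.   -0.05  0.03] gap 0.0389
t 5.15 p [0.6228 0.1176 0.1957] yaw -0.1652 z [-2.e-03 -2.e-04 -1.e+00] F [ 0.09 -1.11 -0.26] M [-0.04  0.01 -0.02] gap 0.0389
```

View pics/w4.png

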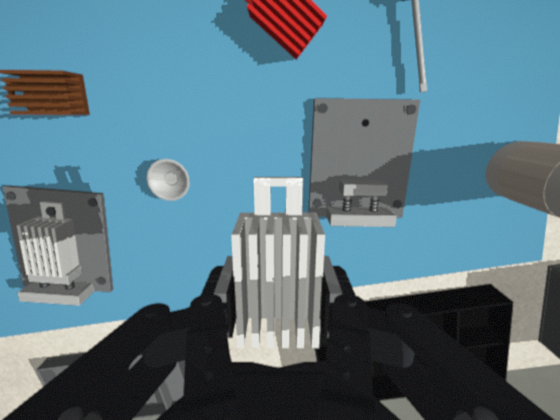

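The empty fixture is well in view: plate corners at about (314,99), (418,100) and (404,220), bar at (365,190), block at (363,217), screw hole at (365,123). The held sink sits straight. I'll take a settled picture and measure.

Run:
```python
from h import *
import json
r.snapshot("wrist")
c=r.camera_info("wrist"); im=r.snapshot("wrist"); cv2.imwrite("pics/w5.png",im); st()
c["extrinsics"]=c["extrinsics"].tolist(); json.dump(c,open("w5.json","w"))
x0,y0,f=300,90,6
cv2.imwrite("pics/w5c.png",cv2.resize(im[90:190,300:430],None,fx=6,fy=6,interpolation=cv2.INTER_CUBIC))
cv2.imwrite("pics/w5d.png",cv2.resize(im[165:240,300:430],None,fx=6,fy=6,interpolation=cv2.INTER_CUBIC))
```

```text
t 5.25 p [0.6232 0.1176 0.1966] yaw -0.1654 z [-2.e-04 -0.e+00 -1.e+00] F [-0.81  0.1  -0.73] M [-0.01  0.   -0.  ] gap 0.039
```

View pics/w5c.png

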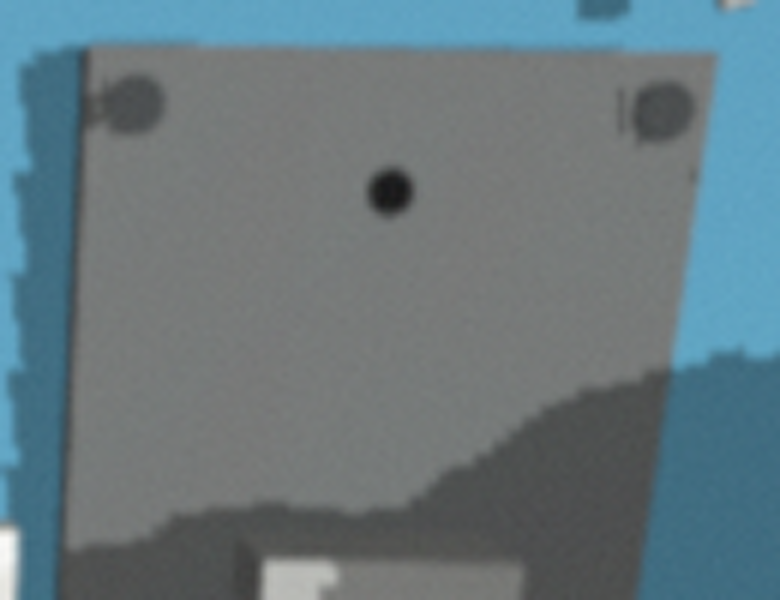

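View pics/w5d.png

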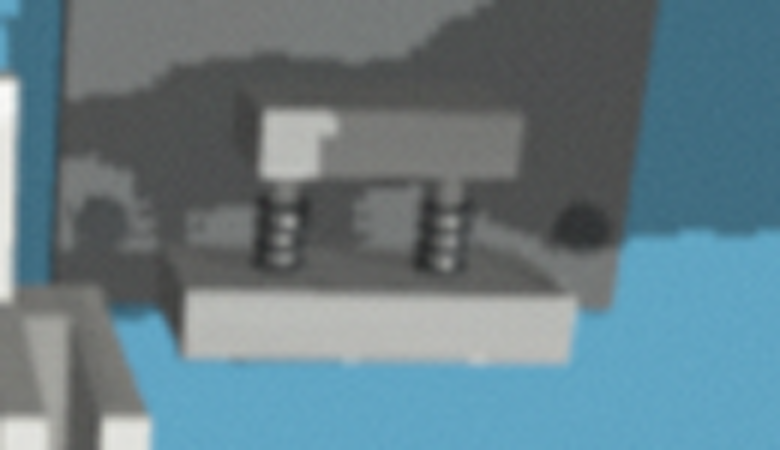

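```bash
cat > fx.py <<'E'
from h import *
import json
c=json.load(open("w5.json")); c["extrinsics"]=np.array(c["extrinsics"])
def P(x,y,z,y0): return onz("wrist",300+(x+.5)/6-.5,y0+(y+.5)/6-.5,z,c)[:2]
obs=[(P(88,48,.011,90),(-55,-55)),(P(718,54,.011,90),(-55,55)),(P(608,308,.011,165),(75,55)),(P(390,191,.011,90),(-31,0)),
 (P(264,112,.037,165),(30,-23)),(P(524,113,.037,165),(30,23)),(P(260,178,.037,165),(42,-23)),(P(518,180,.037,165),(42,23)),
 (P(187,292,.041,165),(62,-35)),(P(577,294,.041,165),(62,35)),(P(183,357,.041,165),(75,-35)),(P(570,361,.041,165),(75,35))]
W=np.array([a for a,b in obs]); L=np.array([b for a,b in obs])/1e3
def fit(W,L):
    wm,lm=W.mean(0),L.mean(0); H=(L-lm).T@(W-wm); a=np.arctan2(H[0,1]-H[1,0],H[0,0]+H[1,1])
    Rm=np.array([[np.cos(a),-np.sin(a)],[np.sin(a),np.cos(a)]]); return a,wm-Rm@lm,Rm
if __name__=="__main__":
    for sel in [slice(0,12),slice(0,4),slice(4,8),slice(4,12)]:
        a,o,Rm=fit(W[sel],L[sel]); print("yaw",a.round(4),"origin",o.round(4))
        if sel.stop==12 and sel.start==0: print(((W-o)@Rm*1e3-L*1e3).round(1))
E
python3 fx.py
```

```text
yaw -0.1758 origin [0.5981 0.2143]
[[ 0.8  0.6]
 [ 0.6 -0.4]
 [-0.5 -1.2]
 [-0.1  0.2]
 [ 0.3  0.3]
 [-0.  -0.5]
 [ 0.2  0.6]
 [ 0.  -0. ]
 [ 0.1  0.4]
 [-0.3 -0.4]
 [-0.6  0.5]
 [-0.6  0. ]]
yaw -0.1795 origin [0.5982 0.214 ]
yaw -0.1693 origin [0.5981 0.2141]
yaw -0.1726 origin [0.5979 0.2142]
```

Run:
```python
import cv2
im=cv2.imread("pics/w5.png")
cv2.imwrite("pics/w5e.png",cv2.resize(im[170:360,220:335],None,fx=3,fy=3,interpolation=cv2.INTER_CUBIC))
cv2.imwrite("pics/w5f.png",cv2.resize(im[170:260,220:335],None,fx=6,fy=6,interpolation=cv2.INTER_CUBIC))
cv2.imwrite("pics/w5g.png",cv2.resize(im[270:360,220:335],None,fx=6,fy=6,interpolation=cv2.INTER_CUBIC))
```

```text
(no output)
```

View pics/w5f.png

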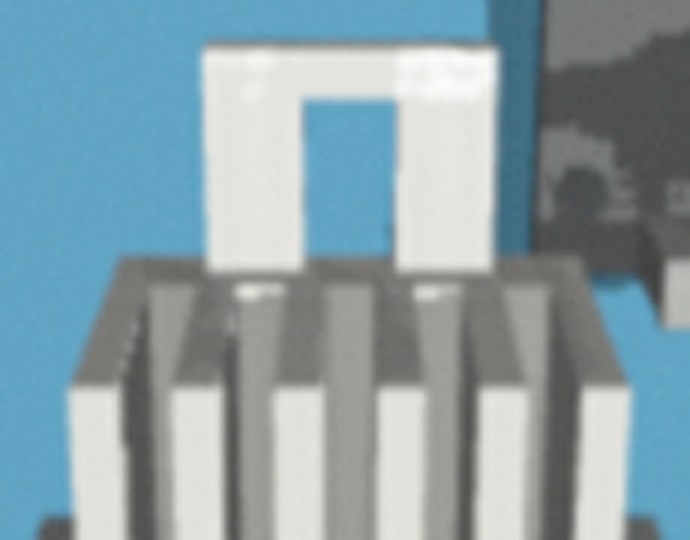

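View pics/w5g.png

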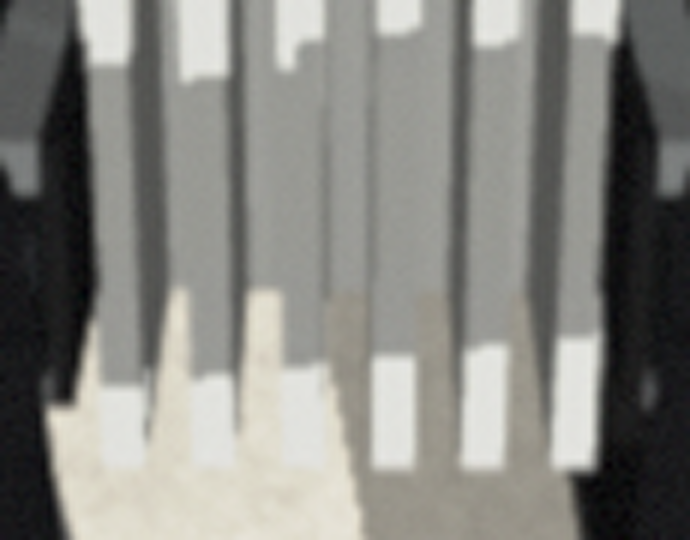

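Run:
```python
from fx import *
q=lambda x,y,y0:(220+(x+.5)/6-.5,y0+(y+.5)/6-.5)
uv=np.array([q(70,388,170),q(630,388,170),q(100,469,270),q(598,469,270),q(204,48,170),q(497,48,170),q(125,260,170),q(580,260,170)])
# image left = tool -x ; sink y = tool -x?  tool x = world +y when yaw 0 = sink +y
X=np.array([[-30,-20,30],[-30,20,30],[30,-20,30],[30,20,30],[-49,-12,4],[-49,12,4],[-30,-20,0],[-30,20,0]],float)/1e3
X=X[:6];uv=uv[:6]
K=np.array([[c["fx"],0,c["cx"]],[0,c["fy"],c["cy"]],[0,0,1]])
ok,rv,tv=cv2.solvePnP(X,uv,K,None); pr,_=cv2.projectPoints(X,rv,tv,K,None); print("resid px",np.abs(pr[:,0]-uv).max(0))
Ecv=c["extrinsics"]@np.diag([1,-1,-1,1]); M=np.eye(4); M[:3,:3]=cv2.Rodrigues(rv)[0]; M[:3,3]=tv[:,0]
S=Ecv@M
print("sink origin",S[:3,3].round(4),"x axis",S[:3,0].round(4),"z axis",S[:3,2].round(4))
tp=np.array([.6232,.1176,.1966]); ty=-.1654
y=np.array([np.cos(ty),np.sin(ty),0]); x=np.array([-np.sin(ty),np.cos(ty),0])
d=S[:3,3]-tp; print("rel tool x,y,up mm",(d@x*1e3).round(2),(d@y*1e3).round(2),(d[2]*1e3).round(2),"yaw rel",np.arctan2(S[1,0],S[0,0])-ty)
for uvk,z in zip(uv,[.0258]*4+[-.0002]*2): 
    p=onz("wrist",*uvk,.1966+z,c)-tp; print((p@x*1e3).round(1),(p@y*1e3).round(1))
```

```text
resid px [0.59429553 0.17942875]
sink origin [0.6224 0.1171 0.1926] x axis [ 9.863e-01 -1.651e-01  7.000e-04] z axis [-8.e-04 -6.e-04  1.e+00]
rel tool x,y,up mm -0.57 -0.68 -3.96 yaw rel -0.0005059460045685193
-20.5 -30.5
19.3 -30.6
-20.9 29.5
19.7 29.5
-12.5 -49.7
11.4 -49.7
```

```bash
cat >> h.py <<'E'
FO=np.array([.598,.2142]); FY=-.174
fd=np.array([np.cos(FY),np.sin(FY)]); fn=np.array([-fd[1],fd[0]])
def tgt(sx,sy,h):  # sink origin at fixture x,y (mm), underside h mm above plate
    p=FO+fd*(sx+.7)/1e3+fn*(sy+.6)/1e3; return [p[0],p[1],.011+.004+h/1e3]
def where():
    s,T=tool(); q=s["eef_pos"][:2]-FO; print("sink at fixture mm",(q@fd*1e3-.7).round(2),(q@fn*1e3-.6).round(2),"h",((s["eef_pos"][2]-.015)*1e3).round(2), "force along/across", (np.array(s["wrist_force"][:2])@fd).round(2),(np.array(s["wrist_force"][:2])@fn).round(2))
E
python3 - <<'E'
from h import *
st(); where(); delta(tgt(-10,0,181),FY); delta(tgt(-10,0,12),FY)
E
```

```text
t 5.25 p [0.6232 0.1176 0.1966] yaw -0.1654 z [-2.e-04 -0.e+00 -1.e+00] F [-0.81  0.1  -0.73] M [-0.01  0.   -0.  ] gap 0.039
sink at fixture mm 40.87 -91.34 h 181.61 force along/across -0.81 -0.04
travel [ 0.0918 -0.0501  0.0006] rot [-0.0002  0.0001  0.0086]
travel [ 0.0918 -0.05    0.1696] rot [-0.0002  0.0001  0.0086]
```

>>> {"op": "apply_moves", "data": {"travel": [[0.025, -0.014, 0], [0.06, -0.033, 0], [0.085, -0.046, 0], [0.0918, -0.05, 0.03], [0.0918, -0.05, 0.07], [0.0918, -0.05, 0.11], [0.0918, -0.05, 0.14], [0.0918, -0.05, 0.15]], "rot": [[0, 0, 0.0086], [0, 0, 0.0086], [0, 0, 0.0086], [0, 0, 0.0086], [0, 0, 0.0086], [0, 0, 0.0086], [0, 0, 0.0086], [0, 0, 0.0086]], "claw": [0.3, 0.3, 0.3, 0.3, 0.3, 0.3, 0.3, 0.3]}}

```text
t: 6.05
eef_pos: [0.5874, 0.2161, 0.0435]
tool_rot: [-0.001, 0.766, 0.643, -0.003]
wrist_force: [0.5, 0.0, -2.0]
finger_gap: 0.0392
```

Run:
```python
from h import *
cv2.imwrite("pics/w6.png",r.snapshot("wrist"));cv2.imwrite("pics/s6.png",r.snapshot("scene")[210:330,260:420].repeat(4,0).repeat(4,1))
st(); where(); delta(tgt(-10,0,5),FY)
```

```text
t 6.15 p [0.589  0.2165 0.0457] yaw -0.1738 z [-2.2e-03 -5.0e-04 -1.0e+00] F [-0.41  0.67 -1.27] M [ 0.04  0.01 -0.  ] gap 0.0393
sink at fixture mm -10.0 0.13 h 30.7 force along/across -0.52 0.59
travel [-0.0001  0.0001  0.0257] rot [-0.0021  0.0008  0.0002]
```

View pics/w6.png

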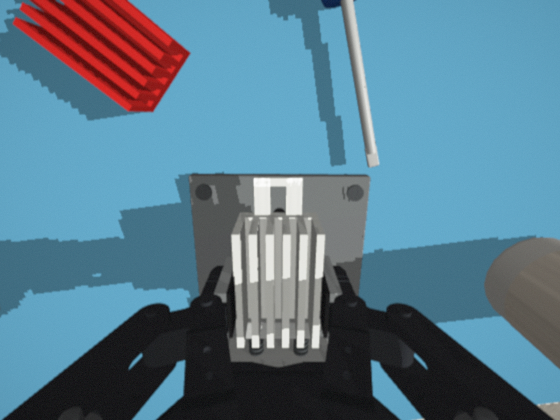

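View pics/s6.png

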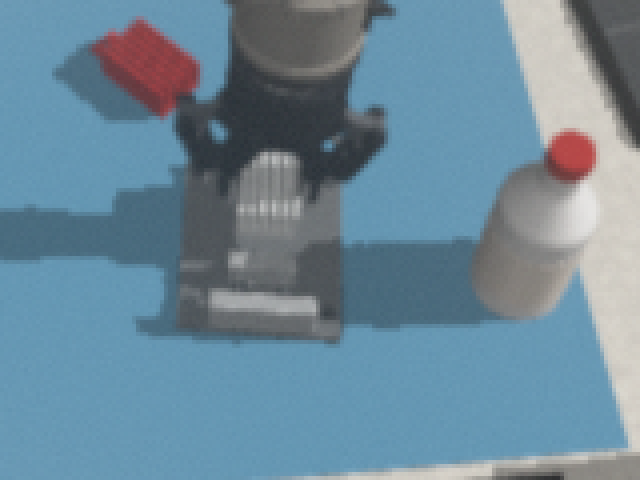

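Foot slot (278) and plate hole (279,210) line up and the sink is square. I'll lower to about 3 mm above the plate.

>>> {"op": "apply_moves", "data": {"travel": [[0, 0, 0.008], [0, 0, 0.016], [0, 0, 0.022], [0, 0, 0.025], [0, 0, 0.027], [0, 0, 0.028], [0, 0, 0.028], [0, 0, 0.028]], "rot": [[0, 0, 0], [0, 0, 0], [0, 0, 0], [0, 0, 0], [0, 0, 0], [0, 0, 0], [0, 0, 0], [0, 0, 0]], "claw": [0.3, 0.3, 0.3, 0.3, 0.3, 0.3, 0.3, 0.3]}}

```text
t: 6.95
eef_pos: [0.5898, 0.2171, 0.0186]
tool_rot: [0.0, 0.766, 0.643, 0.0]
wrist_force: [0.8, 0.1, -1.4]
finger_gap: 0.0393
```

Run:
```python
from h import *
st(); where()
```

```text
t 6.95 p [0.5898 0.2171 0.0186] yaw -0.1734 z [ 4.e-04  2.e-04 -1.e+00] F [ 0.79  0.12 -1.44] M [-0.06 -0.04 -0.04] gap 0.0393
sink at fixture mm -9.26 0.84 h 3.62 force along/across 0.75 0.26
```

>>> {"op": "apply_moves", "data": {"travel": [[-0.0004, 0, 0.001], [-0.0004, 0, 0.0015], [-0.0004, 0, 0.002], [-0.0004, 0, 0.0025], [-0.0004, 0, 0.003], [-0.0004, 0, 0.0035], [-0.0004, 0, 0.004], [-0.0004, 0, 0.004]], "rot": [[0, 0, 0], [0, 0, 0], [0, 0, 0], [0, 0, 0], [0, 0, 0], [0, 0, 0], [0, 0, 0], [0, 0, 0]], "claw": [0.3, 0.3, 0.3, 0.3, 0.3, 0.3, 0.3, 0.3]}}

```text
t: 7.75
eef_pos: [0.5896, 0.2167, 0.0153]
tool_rot: [0.0, 0.766, 0.643, 0.0]
wrist_force: [-2.3, -0.3, 5.5]
finger_gap: 0.039
```

Run:
```python
from h import *
st(); where()
```

```text
t 7.75 p [0.5896 0.2167 0.0153] yaw -0.1732 z [ 3.e-04  0.e+00 -1.e+00] F [-2.33 -0.32  5.51] M [-0.23  0.38 -0.05] gap 0.039
sink at fixture mm -9.38 0.37 h 0.28 force along/across -2.24 -0.71
```

Flat contact at h≈0.3 mm with Fz 5.5 N. I'll ease the down-load slightly, slide in, and stop short of the final depth.

>>> {"op": "apply_moves", "data": {"travel": [[-0.0003, 0.001, -0.0003], [-0.0003, 0.003, -0.0003], [-0.0003, 0.005, -0.0003], [-0.0003, 0.007, -0.0003], [-0.0003, 0.009, -0.0003], [-0.0003, 0.011, -0.0003], [-0.0003, 0.013, -0.0003], [-0.0003, 0.013, -0.0003]], "rot": [[0, 0, 0], [0, 0, 0], [0, 0, 0], [0, 0, 0], [0, 0, 0], [0, 0, 0], [0, 0, 0], [0, 0, 0]], "claw": [0.3, 0.3, 0.3, 0.3, 0.3, 0.3, 0.3, 0.3]}}

```text
t: 8.55
eef_pos: [0.6015, 0.2145, 0.0153]
tool_rot: [-0.001, 0.766, 0.643, -0.001]
wrist_force: [-6.5, 1.1, 8.1]
finger_gap: 0.0391
```

Run:
```python
from h import *
import json
st(); where()
r.snapshot("top")
c=r.camera_info("wrist"); im=r.snapshot("wrist"); cv2.imwrite("pics/w7.png",im); st(); where()
c["extrinsics"]=c["extrinsics"].tolist(); json.dump(c,open("w7.json","w"))
```

```text
t 8.55 p [0.6015 0.2145 0.0153] yaw -0.1734 z [-1.9e-03  4.0e-04 -1.0e+00] F [-6.51  1.13  8.1 ] M [ 0.12  0.94 -0.05] gap 0.0391
sink at fixture mm 2.69 0.33 h 0.31 force along/across -6.61 -0.01
t 8.65 p [0.6015 0.2145 0.0153] yaw -0.1733 z [-1.7e-03  4.0e-04 -1.0e+00] F [-6.22  1.57  8.58] M [ 0.09  0.89 -0.06] gap 0.0386
sink at fixture mm 2.68 0.33 h 0.28 force along/across -6.4 0.47
```

View pics/w7.png

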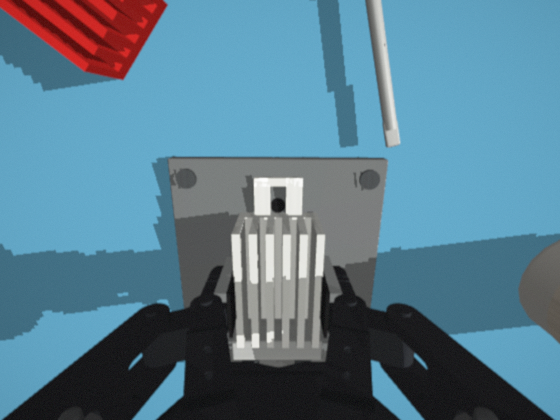

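>>> {"op": "apply_moves", "data": {"travel": [[-0.0003, 0.0005, -0.0005], [-0.0003, 0.001, -0.0005], [-0.0003, 0.002, -0.0005], [-0.0003, 0.003, -0.0005], [-0.0003, 0.004, -0.0005], [-0.0003, 0.005, -0.0005], [-0.0003, 0.0055, -0.0005], [-0.0003, 0.0055, -0.0005]], "rot": [[0, 0, 0], [0, 0, 0], [0, 0, 0], [0, 0, 0], [0, 0, 0], [0, 0, 0], [0, 0, 0], [0, 0, 0]], "claw": [0.3, 0.3, 0.3, 0.3, 0.3, 0.3, 0.3, 0.3]}}

```text
t: 9.45
eef_pos: [0.6052, 0.2137, 0.0154]
tool_rot: [-0.002, 0.766, 0.643, -0.002]
wrist_force: [-10.5, 2.8, 9.6]
finger_gap: 0.0393
```

Run:
```python
from h import *
import json
st(); where()
t=r.snapshot("scene"); cv2.imwrite("pics/s8.png",cv2.resize(t[230:310,280:380],None,fx=7,fy=7,interpolation=cv2.INTER_CUBIC))
c=r.camera_info("wrist"); im=r.snapshot("wrist"); cv2.imwrite("pics/w8.png",im); st(); where()
c["extrinsics"]=c["extrinsics"].tolist(); json.dump(c,open("w8.json","w"))
cv2.imwrite("pics/w8a.png",cv2.resize(im[130:250,160:400],None,fx=3.3,fy=3.3,interpolation=cv2.INTER_CUBIC))
cv2.imwrite("pics/w8b.png",cv2.resize(im[310:380,215:340],None,fx=6,fy=6,interpolation=cv2.INTER_CUBIC))
```

```text
t 9.45 p [0.6052 0.2137 0.0154] yaw -0.1732 z [-5.3e-03  6.0e-04 -1.0e+00] F [-10.49   2.78   9.61] M [ 0.43  1.59 -0.06] gap 0.0393
sink at fixture mm 6.47 0.2 h 0.37 force along/across -10.82 0.92
t 9.55 p [0.6052 0.2137 0.0153] yaw -0.1732 z [-5.2e-03  6.0e-04 -1.0e+00] F [-11.55   3.24   8.58] M [ 0.41  1.59 -0.08] gap 0.039
sink at fixture mm 6.47 0.19 h 0.34 force along/across -11.94 1.19
```

View pics/w8a.png

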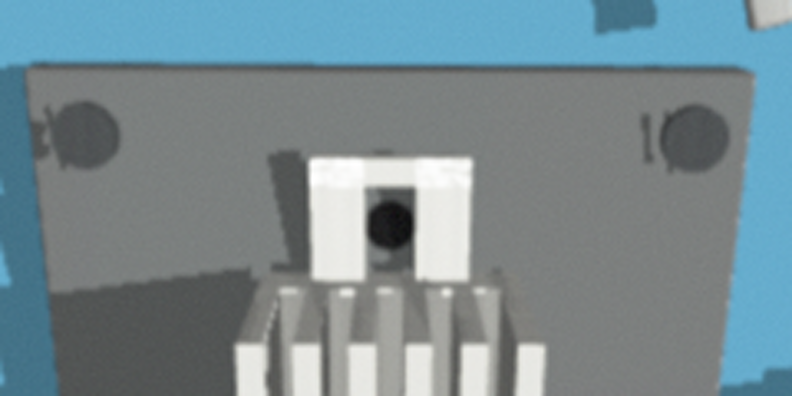

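View pics/w8b.png

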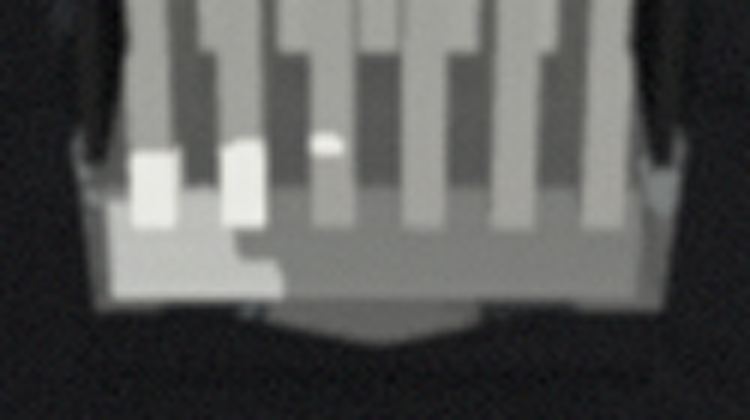

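View pics/s8.png

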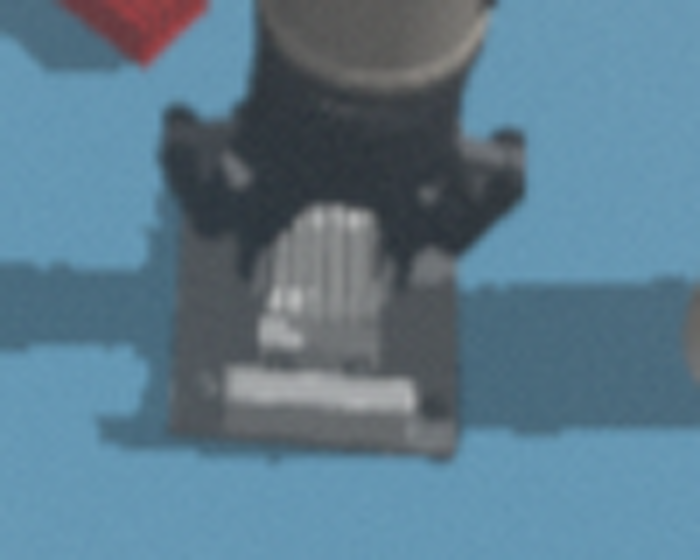

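```bash
cat > chk.py <<'E'
from h import *
import json,sys
def L(f,x,y,z,x0,y0,s):
    c=json.load(open(f)); c["extrinsics"]=np.array(c["extrinsics"])
    p=onz("wrist",x0+(x+.5)/s-.5,y0+(y+.5)/s-.5,z,c)[:2]-FO; return (np.array([p@fd,p@fn])*1e3).round(2)
E
python3 - <<'E'
from chk import *
A=lambda x,y,z:L("w8.json",x,y,z,160,130,3.3)
B=lambda x,y,z:L("w8.json",x,y,z,215,310,6)
print("hole",A(390,225,.011),"foot end",A(309,157,.015),A(472,157,.015),"plate",A(28,68,.011),A(752,70,.011))
print("bar rear",B(110,300,.037),B(640,300,.037),"fin front",B(130,228,.041),B(631,228,.041),"fin back",A(236,345,.041),A(545,345,.041))
E
```

```text
hole [-30.76   0.24] foot end [-42.35 -11.86] [-42.38  12.44] plate [-54.93 -53.74] [-54.78  54.19]
bar rear [ 48.57 -22.83] [48.53 22.74] fin front [ 37.23 -20.11] [37.19 20.91] fin back [-22.83 -19.79] [-22.88  20.36]
```

The bar is about 6.5 mm in by both pose and image (rear bar edge at 48.5, foot end at −42.4), and the sink is 0.3 mm off centre. The down-load and a 0.3° nose-down pitch add friction, so I'll correct the pitch, ease z, and go the last 1.5 mm.

>>> {"op": "apply_moves", "data": {"travel": [[-0.0002, 0, -0.0002], [-0.0002, 0, -0.0003], [-0.0003, 0.0002, -0.0004], [-0.0003, 0.0004, -0.0004], [-0.0003, 0.0006, -0.0004], [-0.0003, 0.0008, -0.0004], [-0.0003, 0.0008, -0.0004], [-0.0003, 0.0008, -0.0004]], "rot": [[-0.002, 0, 0], [-0.004, 0, 0], [-0.006, 0, 0], [-0.006, 0, 0], [-0.006, 0, 0], [-0.006, 0, 0], [-0.006, 0, 0], [-0.006, 0, 0]], "claw": [0.3, 0.3, 0.3, 0.3, 0.3, 0.3, 0.3, 0.3]}}

```text
t: 10.35
eef_pos: [0.6054, 0.2137, 0.0153]
tool_rot: [-0.0, 0.766, 0.643, -0.0]
wrist_force: [-9.8, 4.5, 6.8]
finger_gap: 0.0395
```

Run:
```python
from h import *
st(); where()
```

```text
t 10.35 p [0.6054 0.2137 0.0153] yaw -0.1731 z [-4.e-04 -1.e-04 -1.e+00] F [-9.84  4.49  6.82] M [ 0.7   1.75 -0.06] gap 0.0395
sink at fixture mm 6.72 0.18 h 0.31 force along/across -10.46 2.72
```

>>> {"op": "apply_moves", "data": {"travel": [[0.0002, 0.0002, -0.0003], [0.0003, 0.0004, -0.0006], [0.0004, 0.0006, -0.0006], [0.0004, 0.0008, -0.0006], [0.0004, 0.001, -0.0006], [0.0004, 0.0012, -0.0006], [0.0004, 0.0012, -0.0006], [0.0004, 0.0012, -0.0006]], "rot": [[0, 0, 0], [0, 0, 0], [0, 0, 0], [0, 0, 0], [0, 0, 0], [0, 0, 0], [0, 0, 0], [0, 0, 0]], "claw": [0.3, 0.3, 0.3, 0.3, 0.3, 0.3, 0.3, 0.3]}}

```text
t: 11.15
eef_pos: [0.6064, 0.2135, 0.0154]
tool_rot: [-0.0, 0.766, 0.643, -0.001]
wrist_force: [-9.8, 3.6, 4.6]
finger_gap: 0.0394
```

Run:
```python
from h import *
st(); where()
```

```text
t 11.15 p [0.6064 0.2135 0.0154] yaw -0.1732 z [-1.3e-03 -6.0e-04 -1.0e+00] F [-9.84  3.56  4.58] M [ 0.6   1.69 -0.08] gap 0.0394
sink at fixture mm 7.69 0.21 h 0.37 force along/across -10.31 1.8
```

>>> {"op": "apply_moves", "data": {"travel": [[0, 0.0002, -0.0002], [0, 0.0004, -0.0002], [0, 0.0004, -0.0002], [0, 0.0004, -0.0002], [0, 0.0004, -0.0002], [0, 0.0004, -0.0002], [0, 0.0004, -0.0002], [0, 0.0004, -0.0002]], "rot": [[-0.001, 0, 0], [-0.0015, 0, 0], [-0.0015, 0, 0], [-0.0015, 0, 0], [-0.0015, 0, 0], [-0.0015, 0, 0], [-0.0015, 0, 0], [-0.0015, 0, 0]], "claw": [0.3, 0.3, 0.3, 0.3, 0.3, 0.3, 0.3, 0.3]}}

```text
t: 11.95
eef_pos: [0.6066, 0.2135, 0.0153]
tool_rot: [0.0, 0.766, 0.643, -0.0]
wrist_force: [-10.8, 4.2, 3.9]
finger_gap: 0.0388
```

Run:
```python
from h import *
import json
st(); where()
c=r.camera_info("wrist"); im=r.snapshot("wrist"); cv2.imwrite("pics/w9.png",im); st(); where()
c["extrinsics"]=c["extrinsics"].tolist(); json.dump(c,open("w9.json","w"))
a=cv2.resize(im[140:240,220:340],None,fx=6,fy=6,interpolation=cv2.INTER_CUBIC)
b=cv2.resize(im[310:370,215:340],None,fx=6,fy=6,interpolation=cv2.INTER_CUBIC)
cv2.imwrite("pics/w9a.png",a[:590]); cv2.imwrite("pics/w9b.png",b)
```

```text
t 11.95 p [0.6066 0.2135 0.0153] yaw -0.1732 z [-3.e-04 -9.e-04 -1.e+00] F [-10.83   4.22   3.93] M [ 0.73  1.6  -0.09] gap 0.0388
sink at fixture mm 7.92 0.2 h 0.34 force along/across -11.39 2.28
t 12.0 p [0.6066 0.2135 0.0153] yaw -0.1731 z [-3.e-04 -9.e-04 -1.e+00] F [-10.98   3.73   3.01] M [ 0.67  1.69 -0.06] gap 0.0391
sink at fixture mm 7.91 0.2 h 0.32 force along/across -11.46 1.77
```

View pics/w9a.png

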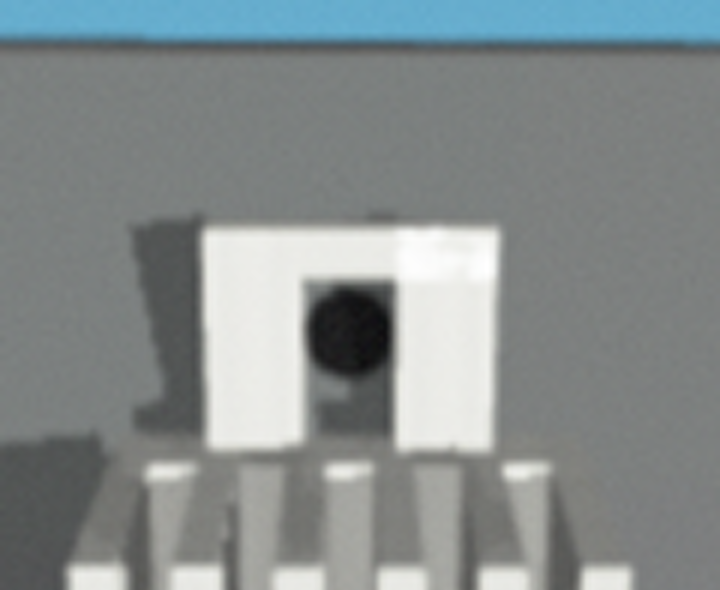

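View pics/w9b.png

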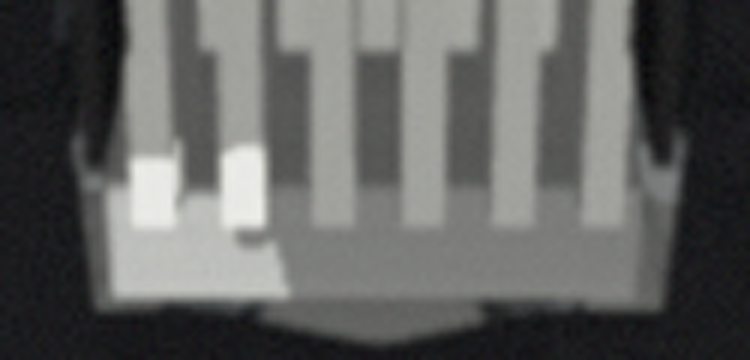

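Run:
```python
from chk import *
A=lambda x,y,z:L("w9.json",x,y,z,220,140,6)
B=lambda x,y,z:L("w9.json",x,y,z,215,310,6)
print("hole",A(349,334,.011),"foot end",A(203,226,.015),A(500,226,.015),"slot",A(304,281,.015),A(396,281,.015))
print("bar rear",B(110,299,.037),B(640,300,.037),"fin front",B(130,228,.041),B(631,228,.041),"fin back",A(67,566,.041),A(633,566,.041))
```

```text
hole [-30.72   0.17] foot end [-40.94 -11.79] [-40.97  12.52] slot [-36.33  -3.56] [-36.35   4.05]
bar rear [ 49.99 -22.87] [50.04 22.76] fin front [ 38.67 -20.14] [38.62 20.92] fin back [-21.71 -19.93] [-21.76  20.43]
```

The image gives a bar travel of 8.0 mm, 0.3 mm off centre and flat. The wrist reads about 11 N because it includes plate friction, so I'll ease the down-load a little more and hold.

>>> {"op": "apply_moves", "data": {"travel": [[0, -0.0001, -0.0002], [0, -0.0002, -0.0002], [0, -0.0002, -0.0002], [0, -0.0002, -0.0002], [0, -0.0002, -0.0002], [0, -0.0002, -0.0002], [0, -0.0002, -0.0002], [0, -0.0002, -0.0002]], "rot": [[0, 0, 0], [0, 0, 0], [0, 0, 0], [0, 0, 0], [0, 0, 0], [0, 0, 0], [0, 0, 0], [0, 0, 0]], "claw": [0.3, 0.3, 0.3, 0.3, 0.3, 0.3, 0.3, 0.3]}}

```text
t: 12.8
eef_pos: [0.6066, 0.2135, 0.0153]
tool_rot: [0.0, 0.766, 0.643, -0.0]
wrist_force: [-9.6, 4.0, 2.3]
finger_gap: 0.0394
```

Run:
```python
from h import *
st(); where()
```

```text
t 12.8 p [0.6066 0.2135 0.0153] yaw -0.1733 z [ 1.e-04 -9.e-04 -1.e+00] F [-9.64  3.96  2.32] M [ 0.68  1.51 -0.08] gap 0.0394
sink at fixture mm 7.92 0.18 h 0.32 force along/across -10.18 2.23
```

It's stable at 7.9 mm, flat, with a light down-load. I'll hold for more than 2 s.

>>> {"op": "apply_moves", "data": {"travel": [[0, 0, 0], [0, 0, 0], [0, 0, 0], [0, 0, 0], [0, 0, 0], [0, 0, 0], [0, 0, 0], [0, 0, 0]], "rot": [[0, 0, 0], [0, 0, 0], [0, 0, 0], [0, 0, 0], [0, 0, 0], [0, 0, 0], [0, 0, 0], [0, 0, 0]], "claw": [0.3, 0.3, 0.3, 0.3, 0.3, 0.3, 0.3, 0.3]}}

```text
t: 13.6
eef_pos: [0.6066, 0.2135, 0.0153]
tool_rot: [0.0, 0.766, 0.643, -0.0]
wrist_force: [-8.8, 4.7, 1.5]
finger_gap: 0.0392
```

>>> {"op": "apply_moves", "data": {"travel": [[0, 0, 0], [0, 0, 0], [0, 0, 0], [0, 0, 0], [0, 0, 0], [0, 0, 0], [0, 0, 0], [0, 0, 0]], "rot": [[0, 0, 0], [0, 0, 0], [0, 0, 0], [0, 0, 0], [0, 0, 0], [0, 0, 0], [0, 0, 0], [0, 0, 0]], "claw": [0.3, 0.3, 0.3, 0.3, 0.3, 0.3, 0.3, 0.3]}}

```text
t: 14.4
eef_pos: [0.6066, 0.2135, 0.0154]
tool_rot: [0.0, 0.766, 0.643, -0.0]
wrist_force: [-8.9, 3.5, 1.8]
finger_gap: 0.0392
```

>>> {"op": "apply_moves", "data": {"travel": [[0, 0, 0], [0, 0, 0], [0, 0, 0], [0, 0, 0], [0, 0, 0], [0, 0, 0], [0, 0, 0], [0, 0, 0]], "rot": [[0, 0, 0], [0, 0, 0], [0, 0, 0], [0, 0, 0], [0, 0, 0], [0, 0, 0], [0, 0, 0], [0, 0, 0]], "claw": [0.3, 0.3, 0.3, 0.3, 0.3, 0.3, 0.3, 0.3]}}

```text
t: 15.2
eef_pos: [0.6066, 0.2135, 0.0154]
tool_rot: [0.0, 0.766, 0.643, -0.0]
wrist_force: [-9.1, 4.4, 0.3]
finger_gap: 0.0391
```

Run:
```python
from h import *
st(); where()
cv2.imwrite("pics/t10.png",r.snapshot("top")); cv2.imwrite("pics/w10.png",r.snapshot("wrist"))
st(); where()
```

```text
t 15.2 p [0.6066 0.2135 0.0154] yaw -0.1732 z [ 1.e-04 -8.e-04 -1.e+00] F [-9.06  4.41  0.31] M [ 0.72  1.47 -0.04] gap 0.0391
sink at fixture mm 7.94 0.21 h 0.36 force along/across -9.68 2.77
t 15.3 p [0.6066 0.2135 0.0153] yaw -0.1732 z [ 0.e+00 -9.e-04 -1.e+00] F [-9.27  4.04  2.4 ] M [ 0.68  1.52 -0.03] gap 0.039
sink at fixture mm 7.93 0.16 h 0.32 force along/across -9.83 2.37
```

View pics/w10.png

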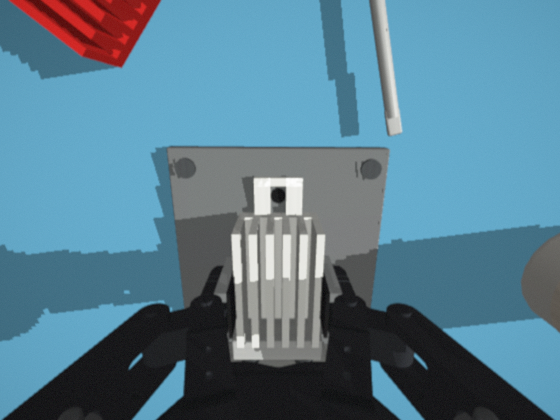

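View pics/t10.png

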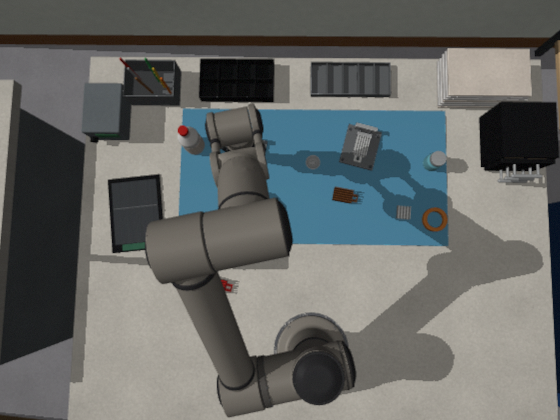

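The last pictures show the hole centred in the slot at wrist px (278,195), with the sink square against the bar at (280,352). In the top view the bottle (190,140), dish (314,162), small sink (404,212) and the other bystanders in view stand where they were. Handing in.

Run:
```python
from h import *
print(r.job_done()); st(); where()
```

```text
the job is handed in; nothing more can be done
None
the job is handed in; nothing more can be done
```

I put the loose silver heat sink on the empty left fixture, plain end to the sprung bar. I pressed it in and handed the job in at about 15.3 s with the gripper still holding it there.

| Check | Last reading |
|---|---|
| Bar travel | About 7.9–8.0 mm, by arm pose and by picture (one earlier picture), held for over 3 s |
| Centring on the bar | About 0.2–0.4 mm off |
| Squareness to the bar | Within about 0.1° of the measured fixture angle (my fits of that angle vary by about 0.3°) |
| Flatness on the plate | Tool tilt under 0.1°, light contact; the pose reads 0.3 mm above my nominal plate height |

- **Force reading:** the wrist shows 9.7–9.8 N along the push, not 8 N. The bar's depth means about 8 N on the spring, and I put the rest down to plate friction, which I did not measure separately.
- **Sideways load:** about 2.5 N across the push remained; it did not move the sink while I held it.
- **Other things on the bench:** those in view in the last pictures look unmoved. The arm hid part of the mat in the last top view, so not everything could be checked there.

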